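# Release the large grinding balls

### The job

Of the two ball dispensers on the bench, find the one loaded with the larger steel balls, press its black paddle down to raise the gate, and keep it pressed until both balls have rolled into its catch tray. Then let the paddle go, so that the gate drops shut again. Do not touch or pick up the balls, leave the other dispenser shut, and leave everything else on the bench where it stands.

Things in the scene. Friction and masses are not known exactly. Their poses are not given: they have to be found in the camera images.
- dispenser_large: fixed ball dispenser with the two 28 mm balls, on a wooden riser board (292 x 136 mm, top 10 to 50 mm above the bench). A chute slopes to an open catch tray; a lever on a post beside it has a paddle at the near end and a gate plate across the chute at the other. Origin: board's top, on the chute's centre line; +x level, down the chute to the tray (within 0.45 rad of straight ahead of the robot), z up.
- dispenser_small: an identical dispenser and board with the two 16 mm balls; which stands left and which right varies. In either one's own frame (mm): board x -145 to 147, y -70 to 66, top at z 0; paddle centre x -125, y 45, z 118; lever pivot x -35, y 45, z 105; gate plate (14 wide) at x 62, where the chute floor is at z 55; chute 34 wide inside, walls 18 high, slope 0.16 rad.
- paddle_large (a point): black paddle on the lever of the large-ball dispenser: flat plate 34 x 30 x 8 mm, only air between it and the board. Origin: centre of its top face, 118 mm above the board at rest. It swings about the pivot 90 mm further along +x; its centre goes down 31 mm at most. A spring returns it: 2 to 4 N at its centre.
- paddle_small (a point): the same paddle on the small-ball dispenser; to be left alone.
- lever_large: steel lever of the large-ball dispenser, with its paddle and gate plate; origin at its pivot, x along the lever towards the gate. It is level at rest with the gate shut and tilts up to 0.36 rad as the paddle goes down and the gate rises. The balls pass freely from about 0.30 rad up (paddle centre 26 mm down). It springs back level when let go.
- lever_small: the same lever on the small-ball dispenser; stays level.
- tray_large (a point): centre of the inner floor of the large-ball dispenser's catch tray, 14 mm above the board; the tray is 70 mm (along x) by 80 mm (y) inside. Axes as the dispenser's.
- large_ball_1: steel grinding ball, 28 mm across, at the start in the chute of the large-ball dispenser, resting against the gate; origin at its centre. They roll out in about a second once the gate is up.
- large_ball_2: steel grinding ball, 28 mm across, at the start in the chute of the large-ball dispenser, just behind the first; origin at its centre. They roll out in about a second once the gate is up.
- small_ball_1: steel grinding ball, 16 mm across, at the start in the chute of the small-ball dispenser, resting against the gate; origin at its centre. Stays behind its gate.
- small_ball_2: steel grinding ball, 16 mm across, at the start in the chute of the small-ball dispenser, just behind the first; origin at its centre. Stays behind its gate.
- vial: a small capped vial, 26 mm across, 55 mm high, on the riser board of the large-ball dispenser, left of its paddle seen from the tray end; a bystander, origin at its underside (loose).
- specimen_jar: a capped glass jar, 40 mm across, 60 mm high, in the same place on the board of the small-ball dispenser; a bystander, origin at its underside (loose).
- petri_dish: a closed clear petri dish, 60 mm across, 16 mm high, between the two dispensers; a bystander, origin at its underside (loose).
- slide_box: a grey box of slides, 85 x 35 x 30 mm; a bystander, origin at its underside (loose).
- beaker: a beaker, 66 mm across, 85 mm high, beyond the dispensers; a bystander, origin at its underside (loose).
- reagent_bottle: an amber bottle, 60 mm across, 130 mm high; a bystander, origin at its underside (loose).
- spatula: a steel spatula, 170 mm long, lying flat; a bystander, origin at its underside (loose).
- mortar: a white bowl, 90 mm across, 60 mm high; a bystander, origin at its underside (loose).

How it is judged:
By the outcome, as a careful person would: the job done as asked, in the order asked, and still so for the second after the job is handed in, with the robot touching nothing.
It also fails if it takes over 32 s, if anything falls off the work surface, if the arm or the gripper's body presses on something with over 40 N, if the wrist force passes 120 N, or if a joint passes its speed limit or range.

### The arm

A 7-joint arm with a two-finger parallel gripper is mounted at the origin on the work surface. World frame = base frame: x ahead of the robot, y to its left, z up, the work surface at z = 0. Lengths are in m, angles in rad, forces in N, time in s.
With the tool pointing down it reaches from about 0.35 to 0.9 m from the base axis. Payload 8.1 kg.
Tool frame: the origin (TCP) lies between the finger pads; the fingertips stand 25 mm ahead of it and the grasp point (between the pads) lies 6 mm ahead of it; z points along the fingers, y is the direction in which the jaws open and shut (so a half turn about z gives the same grasp; the last joint's range is limited). The gripper opens to 92 mm and grips with 3 to 60 N. Pads are 19 mm wide; open, the fingers measure 130 mm over their backs; the gripper's body (75 mm by 190 mm) begins 47 mm behind the grasp point.
Start: joints at [-0.103, 0.434, 0.025, 1.573, -0.012, 1.134, -0.075], TCP at [0.625, -0, 0.228] pointing down, gripper open.
Joint ranges: [-2.62, 2.62], [-0.44, 2.09], [-1.27, 1.32], [0.08, 2.57], [-1.32, 4.46], [0.12, 2], [-2.74, 2.74]. Speed limits (rad/s): [2.22, 2.22, 3.01, 3.01, 3.14, 3.14, 3.14].

### API

Orientations are given as a rotation vector (axis times angle).
In Python, from cell import * gives the robot as it stands.
- The arm moves only by the shell command python3 -m jog 'ROWS' [FORCE]. ROWS is JSON, one flat list of numbers, 5 for each row, row after row: the finger opening in mm, from 0 to 91.8, then the shift along the tool's x, y, z in units of 40 mm (1.0 is 40 mm), then the turn about the tool's z in units of 6 degrees (1.0 is 6 degrees). A call has 1 to 20 rows; each row shifts and turns the pose as measured when the row begins, along the tool's axes as they then stand; what a row does not reach is not made up. A row lasts 1/12 s, in which the tool goes at most 41.7 mm and 7.16 degrees, less where a joint would pass 70% of its speed; a pose out of reach is approached as far as the arm can. A call is refused whole if a number of a shift passes 1 or a number of a turn 1, either way. A call with a gripper value outside its range is refused whole. The fingers move at their own pace and stop on an object; FORCE is the grip in N (left out, the last holds). Time passes only in rows, so rows that do not move let the fingers close. It gives the time, the measured TCP pose, the force and the opening at its end, in the units of the state.
- observe(): the state, without advancing time (a new reading comes with each control period).
- get_image(name): name is "scene" or "side" or "wrist"; returns the picture (400x640x3 uint8, red, green, blue); there is no depth.
- camera_params(name): a dict with "intrinsics" (3x3 intrinsics, pixels), "xyz" and "orientation" of the camera in the world. Camera axes: x right, y down, z forward; pixel columns grow to the right and rows downward; lengths in m; the calibration is good to about 2 mm. A picture is of the moment at which its call begins: read the wrist's pose just before it. camera_params takes no time and is no camera call; for the wrist camera it gives the pose at the moment of the call.
- sign_off(): hands the job in, once; it reports no verdict.
The state is a dict: "clock": time; "joints": joint angles; "dq": joint speeds; "joint_efforts": joint torques, N m; "position": TCP position; "ee_rot": TCP orientation; "force": force on the tool from outside, world axes, zero at the start; "ft_torque": the same for the moment, N m; "width": opening from 0.0 (shut) to 1.0 (fully open).
Only numpy, scipy, OpenCV 4.12 (cv2) and the standard library are available. Lean on these libraries where they do the work, as an engineer would, in place of code of your own. Each camera call takes 0.05 s, during which the arm holds its last target. There are 200 camera calls.

## Working session

There is one attempt and no reset: what is moved stays moved. The work goes in short steps, Python scripts to look and compute and a shell command to move; the robot and the scene stay as the last step left them, time stands still between calls to the robot, and variables do not carry over. Pictures are saved under pics/ and viewed, about 8 in all and at most 12, crops included, and the job is handed in when it is done.

```bash
mkdir -p pics; python3 - <<'E'
from cell import *
import cv2
o=observe();print(o['clock'],o['position'],o['ee_rot'],o['force'],o['width'])
for n in("scene","side","wrist"):
    p=camera_params(n);print(n,p)
    cv2.imwrite(f'pics/{n}0.png',get_image(n)[:,:,::-1])
E
```

```text
0.0 [ 6.24496641e-01 -4.90495114e-05  2.27439539e-01] [-2.22075017e+00 -2.22074931e+00  1.95672208e-03] [ 0.00655153  0.13650855 -0.37886428] 1.0009045363117148
scene {'intrinsics': array([[362.21455138,   0.        , 322.71208912],
       [  0.        , 362.21455138, 197.02005828],
       [  0.        ,   0.        ,   1.        ]]), 'xyz': array([1.00525757, 0.77343934, 0.76161585]), 'orientation': array([-0.71899952, -2.49364179,  1.29141201])}
side {'intrinsics': array([[406.96927037,   0.        , 320.92677843],
       [  0.        , 406.96927037, 203.60384686],
       [  0.        ,   0.        ,   1.        ]]), 'xyz': array([0.27796358, 0.76559439, 0.97702178]), 'orientation': array([-0.43921168,  2.76823881, -1.10290208])}
wrist {'intrinsics': array([[278.71340059,   0.        , 316.78917029],
       [  0.        , 278.71340059, 196.5986065 ],
       [  0.        ,   0.        ,   1.        ]]), 'xyz': array([0.62474001, 0.06821433, 0.38429401]), 'orientation': array([ 2.88254446e+00, -4.11744101e-04, -2.62175352e-03])}
```

View pics/scene0.png

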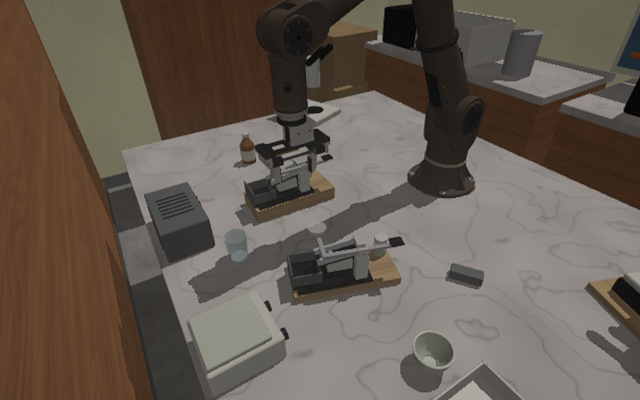

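View pics/side0.png

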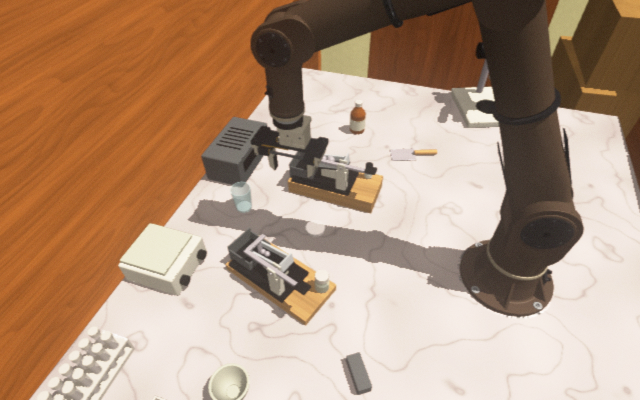

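The scene and side views show dispenser R (right, y<0) near side pixel (335,175) and dispenser L near (280,270). Ball sizes aren't readable at this scale, so I'll zoom in.

```bash
python3 - <<'E'
import cv2,numpy as np
s=cv2.imread('pics/side0.png');c=cv2.imread('pics/scene0.png')
r=lambda im,x,y,w,h:cv2.resize(im[y:y+h,x:x+w],(400,300),interpolation=cv2.INTER_CUBIC)
m=np.vstack([np.hstack([r(s,222,225,120,90),r(s,280,130,120,90)]),np.hstack([r(c,282,220,128,96),r(c,235,130,112,84)])])
cv2.imwrite('pics/m1.png',cv2.convertScaleAbs(m,alpha=1.5,beta=15))
E
```

```text
(no output)
```

View pics/m1.png

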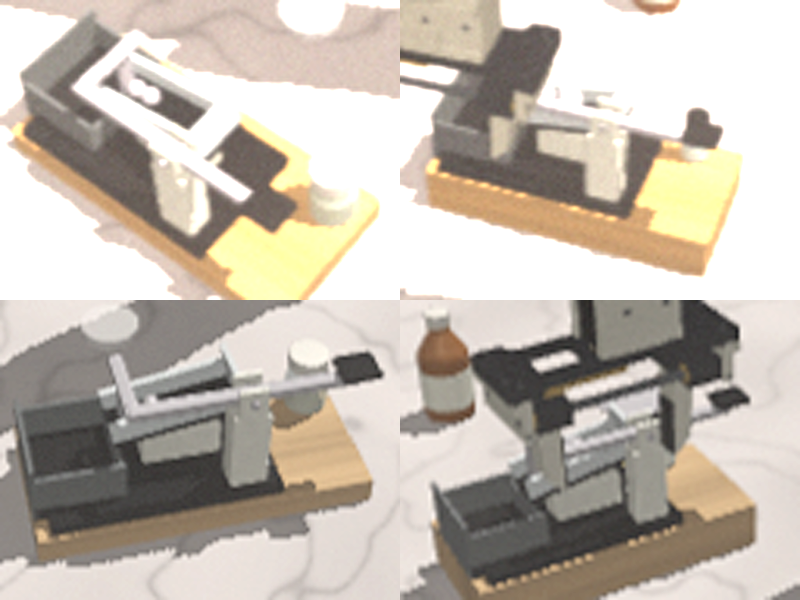

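View pics/wrist0.png

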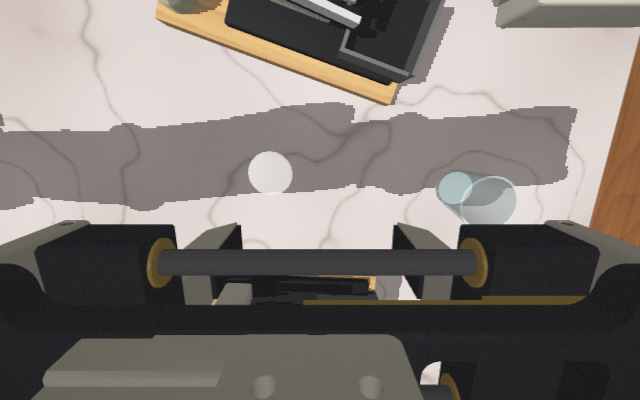

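Left dispenser: balls about 6 px across at 1.07 m and a 15 px wide bystander, which fits the 40 mm jar, so it holds the small balls. The right one (narrow vial under its paddle) should therefore be the large one. The gripper blocks the view, so I'll lift and move aside to confirm and measure.

```bash
python3 -m jog '[0,0,0,-1,0, 0,0,0,-1,0, 0,0,0,-1,0, 0,-1,-0.2,0,0, 0,-1,-0.5,0,0, 0,-1,-0.5,0,0, 0,-1,-0.5,0,0, 0,-1,-0.5,0,0, 0,-0.5,-0.5,0,0, 0,0,0,0,0]'; python3 - <<'E'
from cell import *
import cv2,numpy as np,pickle
P={}
for n in("wrist","side","scene"):
    P[n]=camera_params(n); cv2.imwrite(f'pics/{n}1.png',get_image(n)[:,:,::-1])
pickle.dump(P,open('P1.pkl','wb'));print(observe()['position'],P['wrist']['xyz'])
r=lambda n,x,y,w,h:cv2.resize(cv2.imread(f'pics/{n}1.png')[y:y+h,x:x+w],(400,300),interpolation=cv2.INTER_CUBIC)
m=np.vstack([np.hstack([r('side',222,225,120,90),r('side',280,130,120,90)]),np.hstack([r('scene',282,220,128,96),r('scene',235,130,112,84)])])
cv2.imwrite('pics/m2.png',cv2.convertScaleAbs(m,alpha=1.2,beta=10))
E
```

```text
clock: 0.98
position: [0.516, -0.2173, 0.3494]
ee_rot: [-2.208, -2.226, 0.01]
force: [1.0, -1.0, 0.2]
width: 0.322
[ 0.52029419 -0.21066209  0.34882949] [ 0.51687661 -0.14903434  0.50607537]
```

View pics/m2.png

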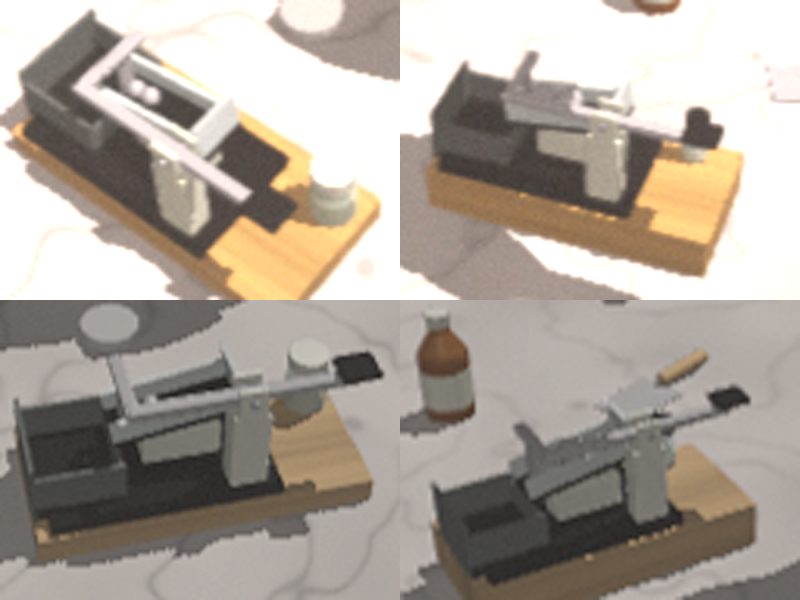

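View pics/wrist1.png

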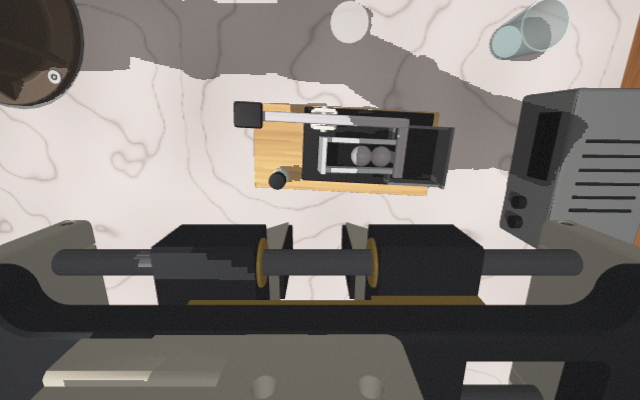

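The wrist view confirms it: the right dispenser's balls are ~21 px across at (361,156) and (382,156), about 28 mm at ~700 px/m, while the left one's are small. The paddle is at wrist (248,114), side (371,169), scene (327,157). Next I'll fit the dispenser pose.

```bash
cat > fit.py <<'E'
import pickle,numpy as np,cv2
from scipy.optimize import least_squares
from scipy.spatial.transform import Rotation as R
P=pickle.load(open('P1.pkl','rb'))
obs=[('wrist',(-125,45,118),(248,114)),('side',(-125,45,118),(371,169)),('scene',(-125,45,118),(327.5,157)),
('wrist',(-145,66,0),(254,104)),('wrist',(-145,-70,0),(255,186)),('wrist',(147,66,0),(439,112)),
('side',(-145,66,0),(371.5,202)),('side',(-145,-70,0),(382.6,176)),('side',(147,66,0),(288.4,180)),
('scene',(-145,66,0),(334.4,182)),('scene',(-145,-70,0),(317,171))]
def proj(n,X):
    p=P[n];c=R.from_rotvec(p['orientation']).inv().apply(X-p['xyz']);u=p['intrinsics']@c;return u[:2]/u[2]
def W(q,p):return R.from_euler('z',q[3]).apply(np.array(p)/1000)+q[:3]
f=lambda q:np.concatenate([proj(n,W(q,p))-np.array(u) for n,p,u in obs])
s=least_squares(f,[.58,-.08,.03,0],loss='soft_l1')
print(s.x);[print(o[0],o[1],r.round(1)) for o,r in zip(obs,s.fun.reshape(-1,2))] if 0 else print(f(s.x).reshape(-1,2).round(1).tolist())
print('paddle',W(s.x,(-125,45,118)),'ball',W(s.x,(40,0,75)),proj('wrist',W(s.x,(46,0,72))))
t=least_squares(lambda X:np.concatenate([proj(n,X)-np.array(u) for n,p,u in obs[:3]]),[.45,-.05,.15]);print('tri',t.x,t.fun.round(1))
E
python3 fit.py; python3 -c "
from cell import *;o=observe();print(o['position'],o['ee_rot'])"
```

```text
[ 0.55536494 -0.19090724  0.04726352 -0.04431923]
[[-0.1, 0.6], [-0.4, 1.0], [-1.6, -1.1], [-0.3, -1.9], [-0.8, 0.7], [0.6, 0.2], [0.5, 1.7], [0.6, 0.2], [-1.2, 1.8], [-0.4, 4.2], [-1.3, -1.9]]
paddle [ 0.43248139 -0.14041334  0.16526352] ball [ 0.59532566 -0.19267943  0.12226352] [380.44078655 156.17841476]
tri [ 0.43210762 -0.139717    0.16474863] [-0.3 -0.  -0.4  1.3 -1.4 -1. ]
[ 0.52029419 -0.21066209  0.34882949] [-2.19745148 -2.23426367  0.00523865]
```

The fit is consistent: reprojection is about 1–2 px, the ball prediction (380,156) matches, and board height 47 mm is in range. The paddle top is at (0.432,−0.140,0.165). I'll hover above it, slightly towards the outer end.

```bash
python3 -m jog '[0,0.6,-0.8,0,0, 0,0.6,-0.8,0,0, 0,0.6,-0.8,0,0, 0,0,0,1,0, 0,0,0,1,0, 0,0,0,0,0, 0,0,0,0,0]'; python3 -c "
from cell import *
for i in range(2):
  o=observe();print(o['clock'],o['position'],o['ee_rot'],o['width'],o['force'])"
```

```text
clock: 1.72
position: [0.4249, -0.1247, 0.2674]
ee_rot: [-2.172, -2.258, -0.001]
force: [0.5, 0.1, 0.7]
width: 0.004
1.7167 [ 0.42493216 -0.12469075  0.26735862] [-2.17214573e+00 -2.25848123e+00 -8.12275327e-04] 0.003906819972922976 [0.48672593 0.09413489 0.74611476]
1.7167 [ 0.42493216 -0.12469075  0.26735862] [-2.17214573e+00 -2.25848123e+00 -8.12275327e-04] 0.003906819972922976 [0.48672593 0.09413489 0.74611476]
```

```bash
python3 -m jog '[0,-0.38,0,0,0, 0,0,0,0.7,0, 0,0,0,0.7,0, 0,0,0,0,0, 0,0,0,0,0]'; python3 - <<'E'
from cell import *
import cv2,numpy as np
o=observe();print(o['position'],o['ee_rot'],o['force'])
w=get_image('wrist');s=get_image('side')
m=np.hstack([cv2.resize(w[100:400,150:550],(400,300)),cv2.resize(s[120:225,270:410],(400,300),interpolation=cv2.INTER_CUBIC)])
cv2.imwrite('pics/m3.png',cv2.convertScaleAbs(m[:,:,::-1],alpha=1.3))
E
```

```text
clock: 2.13
position: [0.4345, -0.1376, 0.2185]
ee_rot: [-2.168, -2.272, -0.01]
force: [0.8, -0.1, 1.5]
width: 0.008
[ 0.4345484  -0.13756777  0.2185165 ] [-2.16793764 -2.27185805 -0.00954289] [ 0.82344    -0.09369363  1.4793656 ]
```

View pics/m3.png

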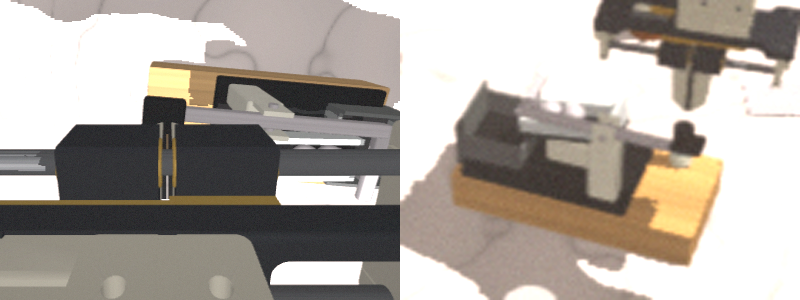

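The fingertips are over the paddle (left crop, 165,110; right crop, tip at 688,105 above paddle 688,135). I'll nudge slightly outward and press in steps.

```bash
python3 -m jog '[0,-0.05,-0.15,0.3,0, 0,0,0,0.3,0, 0,0,0,0.25,0, 0,0,0,0.25,0]'; python3 -m jog '[0,0,0,0.2,0, 0,0,0,0.1,0]'
```

```text
clock: 2.57
position: [0.4352, -0.1404, 0.1819]
ee_rot: [2.16, 2.266, 0.022]
force: [0.0, 0.8, -0.7]
width: 0.007
clock: 2.73
position: [0.4366, -0.1403, 0.1703]
ee_rot: [2.159, 2.266, 0.024]
force: [-0.6, 0.2, 0.5]
width: 0.003
```

```bash
python3 -m jog '[0,0,-0.15,0.15,0, 0,0,0,0.1,0, 0,0,0,0,0]'; python3 - <<'E'
from cell import *
import cv2,numpy as np
o=observe();print(o['position'],o['ee_rot'],o['force'],o['joint_efforts'])
s=get_image('side');c=get_image('scene')
m=np.hstack([cv2.resize(s[120:225,270:410],(400,300),interpolation=cv2.INTER_CUBIC),cv2.resize(c[125:215,235:355],(400,300),interpolation=cv2.INTER_CUBIC)])
cv2.imwrite('pics/m4.png',cv2.convertScaleAbs(m[:,:,::-1],alpha=1.2))
E
```

```text
clock: 2.98
position: [0.4317, -0.1406, 0.1604]
ee_rot: [2.157, 2.265, 0.026]
force: [0.3, -0.4, 2.0]
width: 0.005
[ 0.43167236 -0.1406273   0.16035817] [2.15704303 2.2649494  0.02551254] [ 0.28343352 -0.404555    2.02628809] [ 1.26978317e-01 -4.37308395e+01  7.95524865e-01 -2.48262209e+01
 -2.38277949e-02  3.49341070e-03  1.70176837e-02]
```

View pics/m4.png

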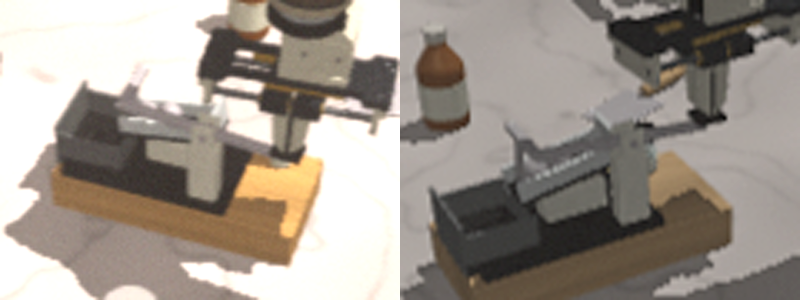

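The lever is tilted with the tip on the paddle, side crop (287,155). By pixel shift it is about 20–25 mm down, so I'll press a bit further, watching force.

```bash
python3 -m jog '[0,0,0,0.1,0, 0,0,0,0,0]';python3 -m jog '[0,0,0,0.08,0, 0,0,0,0,0, 0,0,0,0,0]'; python3 - <<'E'
from cell import *
import cv2,numpy as np
o=observe();print(o['position'],o['force'])
s=get_image('side');c=get_image('scene');w=get_image('wrist')
m=np.vstack([np.hstack([cv2.resize(s[120:225,270:410],(400,300),interpolation=cv2.INTER_CUBIC),cv2.resize(c[125:215,235:355],(400,300),interpolation=cv2.INTER_CUBIC)]),cv2.resize(w[150:300,240:640],(800,300))])
cv2.imwrite('pics/m5.png',cv2.convertScaleAbs(m[:,:,::-1],alpha=1.2))
E
```

```text
clock: 3.25
position: [0.4319, -0.1407, 0.157]
ee_rot: [2.157, 2.264, 0.026]
force: [0.4, 0.0, -0.1]
width: 0.003
clock: 3.5
position: [0.4322, -0.1408, 0.1537]
ee_rot: [2.157, 2.264, 0.026]
force: [-0.5, 0.1, 1.0]
width: 0.01
[ 0.43216198 -0.14075009  0.1536673 ] [-0.50318544  0.0539005   1.04357908]
```

View pics/m5.png

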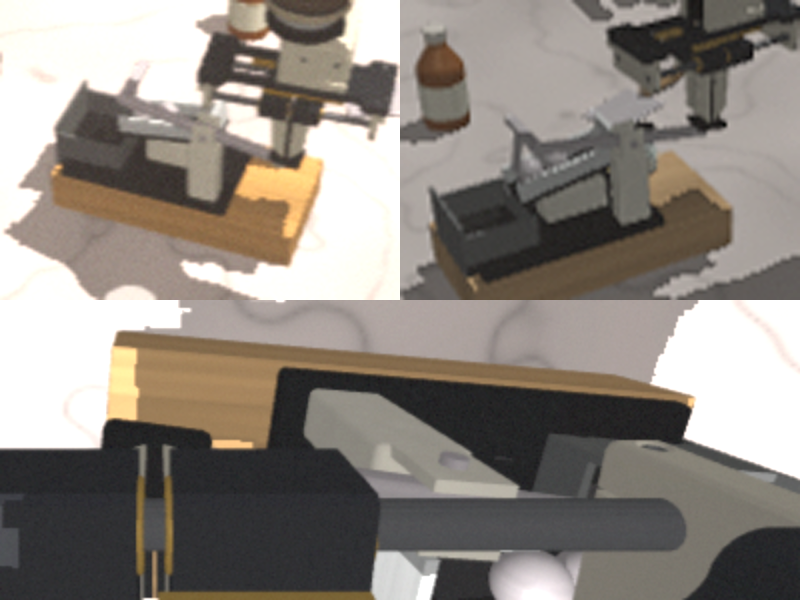

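The lever is tilting more (gate at side crop 125,85), but a ball is still visible at wrist (505,290), so they haven't been released. Force is about 1 N with no stop contact, so I'll continue.

```bash
python3 -m jog '[0,0,0,0.08,0, 0,0,0,0,0]';python3 -m jog '[0,0,0,0.06,0, 0,0,0,0,0, 0,0,0,0,0]'; python3 -m jog '[0,0,0,0,0, 0,0,0,0,0, 0,0,0,0,0, 0,0,0,0,0, 0,0,0,0,0, 0,0,0,0,0]'; python3 - <<'E'
from cell import *
import cv2,numpy as np
o=observe();print(o['position'],o['force'])
s=get_image('side');c=get_image('scene');w=get_image('wrist')
m=np.vstack([np.hstack([cv2.resize(s[120:225,270:410],(400,300),interpolation=cv2.INTER_CUBIC),cv2.resize(c[125:215,235:355],(400,300),interpolation=cv2.INTER_CUBIC)]),cv2.resize(w[150:300,240:640],(800,300))])
cv2.imwrite('pics/m6.png',cv2.convertScaleAbs(m[:,:,::-1],alpha=1.2))
E
```

```text
clock: 3.82
position: [0.4323, -0.1407, 0.1505]
ee_rot: [2.157, 2.264, 0.027]
force: [0.1, 0.4, 0.4]
width: 0.01
clock: 4.07
position: [0.4325, -0.1408, 0.1478]
ee_rot: [2.156, 2.264, 0.027]
force: [-0.4, 0.5, 2.6]
width: 0.003
clock: 4.57
position: [0.4325, -0.1408, 0.1479]
ee_rot: [2.156, 2.264, 0.027]
force: [-1.6, -0.5, 1.3]
width: 0.003
[ 0.43250407 -0.1407836   0.14785218] [-1.58010728 -0.50073505  1.34327258]
```

View pics/m6.png

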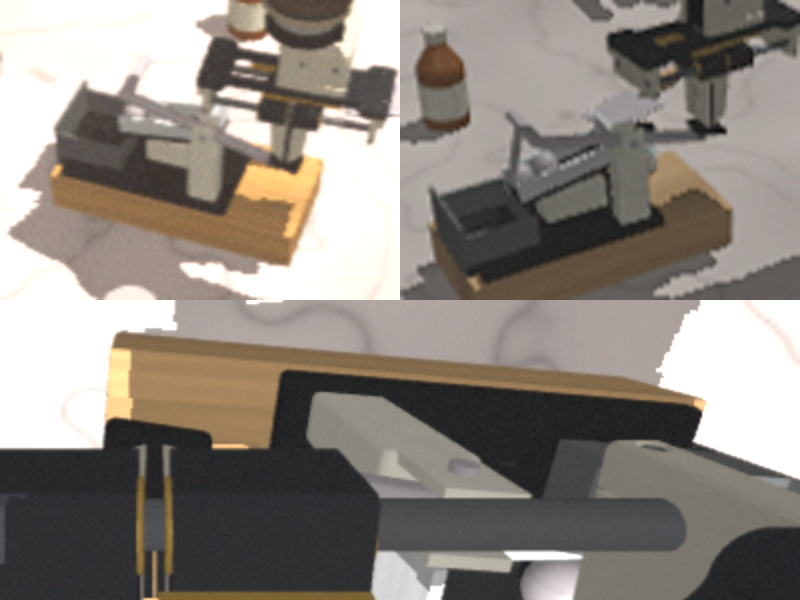

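Now 10 pictures viewed. The gate is higher (scene crop 515,130) but the balls are still in the chute (one shows at scene crop 540,160). From here I press on and track tray brightness numerically.

```bash
cat > chk.py <<'E'
from cell import *
import cv2,numpy as np,sys,pickle
from fit import W,s,proj,P
o=observe();print('z',o['position'].round(4),'F',o['force'].round(1),o['clock'])
for n in('scene','side'):
    im=get_image(n);cv2.imwrite(f'pics/{n}_{sys.argv[1]}.png',im[:,:,::-1]);g=cv2.cvtColor(im,cv2.COLOR_RGB2GRAY)
    P[n]=camera_params(n)
    ref=cv2.imread(f'pics/{n}1.png',0)
    for nm,z,bx in(('tray',28,[(75,-35),(75,35),(140,35),(140,-35)]),('chute',72,[(-10,-12),(-10,12),(55,12),(55,-12)])):
        pts=np.array([proj(n,W(s.x,(x,y,z+(0 if nm=='tray' else .16*(55-x))))) for x,y in bx]).round().astype(np.int32)
        m=np.zeros_like(g);cv2.fillPoly(m,[pts],255);m=m>0
        print(n,nm,pts.mean(0),'mean',g[m].mean().round(1),'ref',ref[m].mean().round(1),'bright>110:',(g[m]>110).sum(),(ref[m]>110).sum())
E
python3 -m jog '[0,0,0,0.08,0, 0,0,0,0,0, 0,0,0,0,0]'; python3 -m jog '[0,0,0,0.06,0, 0,0,0,0,0, 0,0,0,0,0, 0,0,0,0,0, 0,0,0,0,0, 0,0,0,0,0]'; python3 chk.py a | grep -v '^\['
```

```text
clock: 4.97
position: [0.4329, -0.1408, 0.1446]
ee_rot: [2.156, 2.264, 0.027]
force: [-1.0, -0.4, 2.7]
width: 0.003
clock: 5.47
position: [0.4332, -0.1408, 0.142]
ee_rot: [2.156, 2.263, 0.028]
force: [-0.5, 0.0, 1.8]
width: 0.001
paddle [ 0.43248139 -0.14041334  0.16526352] ball [ 0.59532566 -0.19267943  0.12226352] [380.44078655 156.17841476]
tri [ 0.43210762 -0.139717    0.16474863] [-0.3 -0.  -0.4  1.3 -1.4 -1. ]
z [ 0.4332 -0.1408  0.142 ] F [-0.5  0.   1.8] 5.4667
scene tray [259.5 191. ] mean 64.4 ref 41.6 bright>110: 21 0
scene chute [281.5 171.5] mean 74.8 ref 74.7 bright>110: 0 0
side tray [305.5 166. ] mean 94.2 ref 64.4 bright>110: 89 24
side chute [329.5  160.25] mean 112.6 ref 128.8 bright>110: 72 65
```

Tray brightness jumped, so balls are arriving. I'll hold another second, then look.

```bash
python3 -m jog '[0,0,0,0.02,0, 0,0,0,0,0, 0,0,0,0,0, 0,0,0,0,0, 0,0,0,0,0, 0,0,0,0,0, 0,0,0,0,0, 0,0,0,0,0, 0,0,0,0,0, 0,0,0,0,0, 0,0,0,0,0, 0,0,0,0,0]'; python3 chk.py b | grep -v '^\['; python3 - <<'E'
import cv2,numpy as np
s=cv2.imread('pics/side_b.png');c=cv2.imread('pics/scene_b.png')
m=np.hstack([cv2.resize(s[130:205,280:360],(400,375),interpolation=cv2.INTER_CUBIC),cv2.resize(c[140:215,235:315],(400,375),interpolation=cv2.INTER_CUBIC)])
cv2.imwrite('pics/m7.png',cv2.convertScaleAbs(m,alpha=1.2))
E
```

```text
clock: 6.57
position: [0.4333, -0.1408, 0.1412]
ee_rot: [2.156, 2.263, 0.028]
force: [-0.8, 0.2, 3.2]
width: 0.006
paddle [ 0.43248139 -0.14041334  0.16526352] ball [ 0.59532566 -0.19267943  0.12226352] [380.44078655 156.17841476]
tri [ 0.43210762 -0.139717    0.16474863] [-0.3 -0.  -0.4  1.3 -1.4 -1. ]
z [ 0.4333 -0.1408  0.1412] F [-0.8  0.2  3.2] 6.5667
scene tray [259.5 191. ] mean 64.4 ref 41.6 bright>110: 20 0
scene chute [281.5 171.5] mean 74.9 ref 74.7 bright>110: 0 0
side tray [305.5 166. ] mean 94.4 ref 64.4 bright>110: 88 24
side chute [329.5  160.25] mean 112.8 ref 128.8 bright>110: 70 65
```

View pics/m7.png

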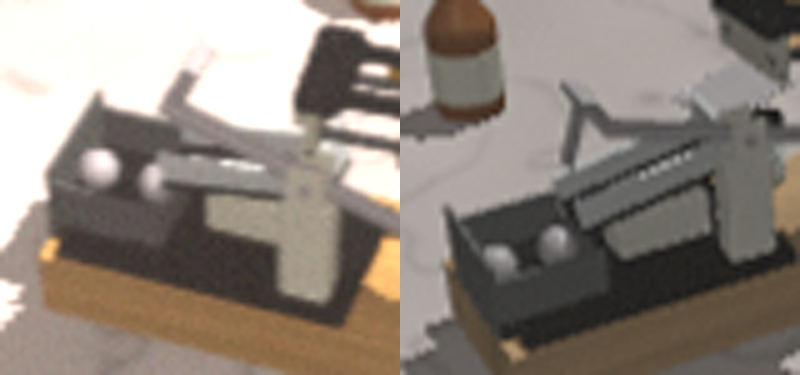

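Both balls are in the tray: side crop (98,168) and (158,180), scene crop (497,262) and (555,242). They stayed put between two looks a second apart. Now I release straight up and retreat.

```bash
python3 -m jog '[0,0,0,-0.2,0, 0,0,0,-0.3,0, 0,0,0,-0.4,0, 0,0,0,-0.5,0, 0,0,0,-0.8,0, 0,0,0,-1,0, 0,0,0,-1,0, 0,0,0,-0.5,0, 0,0,0,0,0, 0,0,0,0,0, 0,0,0,0,0, 0,0,0,0,0, 0,0,0,0,0, 0,0,0,0,0]'; python3 chk.py c | grep -v '^\['; python3 - <<'E'
import cv2,numpy as np
r=lambda n,x,y,w,h:cv2.resize(cv2.imread(f'pics/{n}_c.png')[y:y+h,x:x+w],(400,300),interpolation=cv2.INTER_CUBIC)
m=np.vstack([np.hstack([r('side',200,80,240,180),r('side',280,130,120,90)]),np.hstack([r('scene',210,120,240,180),r('scene',235,130,112,84)])])
cv2.imwrite('pics/m8.png',cv2.convertScaleAbs(m,alpha=1.2))
E
```

```text
clock: 7.83
position: [0.4237, -0.1404, 0.3376]
ee_rot: [2.162, 2.268, 0.02]
force: [0.2, -0.3, 0.2]
width: 0.0
paddle [ 0.43248139 -0.14041334  0.16526352] ball [ 0.59532566 -0.19267943  0.12226352] [380.44078655 156.17841476]
tri [ 0.43210762 -0.139717    0.16474863] [-0.3 -0.  -0.4  1.3 -1.4 -1. ]
z [ 0.4237 -0.1404  0.3376] F [ 0.2 -0.3  0.2] 7.8333
scene tray [259.5 191. ] mean 59.6 ref 41.6 bright>110: 11 0
scene chute [281.5 171.5] mean 74.2 ref 74.7 bright>110: 0 0
side tray [305.5 166. ] mean 90.6 ref 64.4 bright>110: 77 24
side chute [329.5  160.25] mean 107.3 ref 128.8 bright>110: 51 65
```

View pics/m8.png

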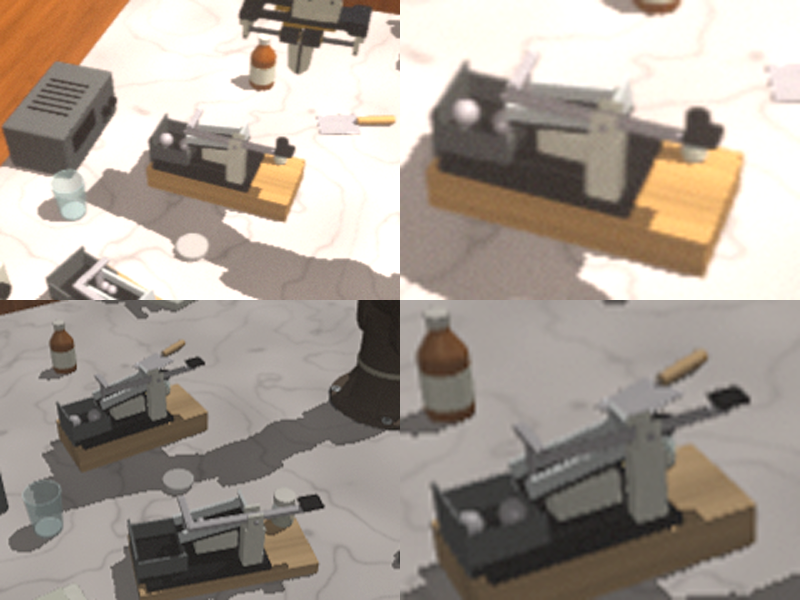

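The paddle is back at its starting pixels, side crop (704,130) and scene crop (728,397), with the gate down at scene crop (522,440). Both balls are in the tray, and the petri dish, bottle, beaker, spatula and other dispenser look unmoved. Handing in.

```bash
python3 -c "
from cell import *
print(observe()['dq'].round(3)); print(sign_off())"
```

```text
[-0.001 -0.004  0.001 -0.01   0.     0.    -0.001]
the job is handed in; nothing more can be done
None
```

The job is done and handed in. Both 28 mm balls are in the catch tray of the right-hand dispenser, and its gate is shut again.

- **Which dispenser:** The right-hand one (y < 0) holds the large balls. They measured about 21 px against roughly 20 px expected, and the narrow vial stands on that board.
- **Pressing:** I pressed its paddle with the closed fingertips and held it until both balls were in the tray. The force readings I took during the press stayed within about 4 N. Both balls were still there a second later, so I lifted straight up to 0.34 m.
- **Last checks:** The pictures show the paddle and gate back at their starting pixels and both balls in the tray. The other dispenser is still shut and still loaded. The vial, petri dish, beaker, bottle, spatula and jar look unmoved.
- **Not checked:** I didn't re-image the slide box or the mortar, but the arm never went near them.
- **One disagreement:** The balls only rolled at a tool height about 20 mm lower than I predicted. I had assumed the fingertips stand 25 mm ahead of the tool point, so I pressed in small steps and watched the balls instead. I didn't trace the cause; closed fingertips that stop short of 25 mm or a paddle-height error would both fit.
- **Time:** About 8 s of the 32 s were used.

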